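# Fit the handle to the tamagoyaki pan

## Robot

A 6-joint arm with a two-finger parallel gripper is mounted at the origin on the work surface. World frame = base frame: x ahead of the robot, y to its left, z up, the work surface at z = 0. Lengths are in m, angles in rad, forces in N, time in s.
With the tool pointing down it reaches from about 0.325 to 0.9 m from the base axis. Payload 3.5 kg.
Tool frame: the origin (TCP) lies between the finger pads; the fingertips stand 25 mm ahead of it and the grasp point (between the pads) lies 6 mm ahead of it; x points along the fingers, y is the direction in which the jaws open and shut, and the axes are right-handed (so a half turn about x gives the same grasp; the last joint's range is limited). The gripper opens to 85 mm and grips with 20 to 120 N. Pads are 22 mm wide; open, the fingers measure 114 mm over their backs; the gripper's body (76 mm by 85 mm) begins 54 mm behind the grasp point. The pads swing forward as they close: fully open they stand 13 mm farther back than shut.
Start: joints at [-1.374, 0.276, -0.026, 1.268, 0, 1.467], TCP at [0.185, -0.597, 0.256] pointing down, gripper open.
Joint ranges: [-3.12, 3.12], [-0.85, 1.88], [-1.08, 1.24], [-1.95, 2.15], [-1.57, 1.53], [-3.14, 3.14]. Speed limits (rad/s): [2.57, 2.57, 3.14, 3.14, 3.14, 3.14].

## Interface

Orientations are given as a unit quaternion [x, y, z, w].
In Python, from station import arm gives the robot as it stands. The module is installed in compiled form; this text tells all that it offers. Calls block until the motion is done:
- arm.move_pose(position, orientation): joint-space move of the TCP to a pose.
- arm.movel(position, rotation=None, vel=0.15, until_force=None): straight line of the TCP; rotation=None keeps the orientation; vel is the mean speed in m/s. With until_force (N) it stops when the force on the tool has changed by that much, and returns True; else False.
- arm.move_j(angles): joint-space move.
- arm.release() and arm.clamp(grip_force=None): open the fingers fully, or close them until they stop; grip_force is the grip in N (None keeps the last).
- arm.hold(seconds).
- arm.solve_ik(position, orientation): joint angles nearest the present ones, or None.
- arm.observe(): the state.
- arm.capture(name): name is "scene" or "top" or "wrist"; returns a dict with "img" (480x640x3 uint8, red, green, blue), "fx", "fy", "cx", "cy" (pixels), "dist" ([k1, k2, p1, p2, k3] as OpenCV has them; the pictures are not rectified), "origin" and "orientation" of the camera in the world. Camera axes: x right, y up, looking along -z (the intrinsics and any distortion apply to the point x, -y, -z); pixel columns grow to the right and rows downward; lengths in m; the calibration is good to about 2 mm. A picture is of the moment at which its call begins. There is no depth.
A pose or a line that the arm cannot do raises arm.MotionError and nothing moves.
- arm.close_job(): hands the job in, once; it reports no verdict.
The state is a dict: "clock": time; "joints": joint angles; "qd": joint speeds; "joint_torque": joint torques, N m; "ee_pos": TCP position; "tcp_rot": TCP orientation; "wrist_force": force on the tool from outside, world axes, zero at the start; "wrist_torque": the same for the moment, N m; "gripper_width": opening from 0.0 (shut) to 1.0 (fully open).
Only numpy, scipy, OpenCV 4.12 (cv2) and the standard library are available. Lean on these libraries where they do the work, as an engineer would, in place of code of your own. Each camera call takes 0.05 s, during which the arm holds its last target. There are 200 camera calls.

## Task

Take the loose handle from its wooden rest and slide its tube gently onto the stub of the tamagoyaki pan until the spring button pops up through the hole in the handle. Then draw the pan by its handle along its tray until it meets the front stop, never straining the tray's rubber mounts, let go, and leave the other things on the counter as they are.

Things in the scene. Friction and masses are not known exactly. Their poses are not given: they have to be found in the camera images.
- stand: Low dark steel pan rest 270x165x28 mm, fixed. Origin under its centre, z up; its x is the way the handle is pushed on. On it a bright steel tray (240x150, nothing over z=56 mm) holds the open rectangular steel pan (180 along x, 130 wide, 36 high). The tray is screwed down in slots: tray, pan and stub sit up to 15 mm either way along x from nominal, unmeasured (feel or look).
- stub_nominal (a point): Nominal tip of the pan's stub at the start (fixed mark on the stand, 128 mm to -x of its origin, 65 mm up; the true tip is up to 15 mm off along stand x; y and z are true). The solid rectangular steel stub points along stand -x, is level, 55 mm long, 18 wide (y), 12 high (z). About 9 N of push is ample for the whole job.
- shoulder_nominal (a point): Nominal centre of the flat 40x40 mm shoulder plate at the root of the stub at the start (fixed mark on the stand, 73 mm to -x of its origin, 65 mm up; same unmeasured shift of up to 15 mm along x). The handle's mouth is home against it. Hard stop.
- tray (a joint): How far (m) the tray is pushed along stand +x on its rubber mounts by the load on the pan, 0 at rest, minus when pulled: 1 mm for each 8 N. The mounts are delicate: pushing or pulling the pan with more than 13 N (tray 1.6 mm off rest, either way) tears them.
- pan (a joint): How far (m) the pan has been drawn along the tray in the stand's -x direction: 0 against the back stop, 0.050 at the front stop. Slides with about 3 N of friction; the stops are hard.
- button (a joint): How far (m) the button is pressed: 0 up, about 0.003 (0.002 to 0.0055) under the tube wall, 0 again when popped through the hole. Round cone-topped steel button, 9 mm across, 5.5 mm proud of the stub's top face, centre 42 mm from the shoulder. Spring 2.7 N at 0, 5.2 N at 0.0055; running the bell mouth over it takes some 3 to 9 N along the stub.
- handle: Loose pan handle, 0.16 kg, 187 mm long, lying level on the wooden rest, hole up. Origin on the underside near its balance, the best place to grasp; z up, x along it to the open mouth. Grip of dark wood 26.4 wide x 20.4 high from x=-92 to +30 mm, then steel tube of the same outside to the mouth at +95, inside 20.4 x 14.4 mm, 65 deep: 1.2 mm to spare all round the stub.
- handle_mouth (a point): Centre of the handle's open mouth, on the tube's axis: 95 mm ahead of the handle's origin, 10.2 mm above its underside. The last 10 mm flare into a bell mouth about 28 wide x 23 high inside, 34 x 29 mm outside.
- handle_hole (a point): Centre of the hole in the tube's top face, 42.5 mm behind the mouth: 15 mm long, 12 mm wide. The button pops up in it about 2.5 mm before the mouth is home on the shoulder, so the latched handle has about 2.5 mm of play along the stub.
- rest: Wooden handle rest, fixed, 110 x 75 mm, with two cross rails 14 mm thick, tops 24 mm above the counter, centred 42 mm either side of its middle, on which the handle lies. Between them the base is only 6 mm high, so fingers can reach down there.
- bento: Open pale blue plastic bento box, 110 x 190 x 50 mm, origin under its centre. Bystander.
- paddle: Wooden rice paddle lying flat, 187 mm long, 7 mm thick. Bystander.
- soy_dish: White ceramic soy dish, 84 mm across, 20 mm high. Bystander.
- teacup: Blue ceramic teacup, 72 mm across, 65 mm high. Bystander.
- soy_bottle: Amber glass soy bottle, 48 mm across, 120 mm high. Bystander.
- bowl: Dark wooden soup bowl, 110 mm across, 60 mm high. Bystander.
- spoon: Steel spoon lying flat, 160 mm long. Bystander.
Mind the look-alikes: they are no part of the job. Of the things that look like the handle, the larger one is meant.

How it is judged:
On the way, in this order (a step that is already met when the one before it is completed fails the run):
1. the handle is on the stub and the button has popped up through its hole, the pan still near the back of its tray (value of joint button below 0.0015 m and x of handle_mouth in the frame of stand above -0.093 m and value of joint pan below 0.012 m and angle between the x axis of handle and the x axis of stand, either way round below 0.15 rad), for 0.2 s.
2. the pan has been drawn to the front stop by its latched handle (value of joint pan above 0.043 m and value of joint button below 0.0015 m), for 0.1 s.
At the end, for the whole second after the job is handed in: The handle sits latched on the pan's stub, level with it and hole up (within about 7 degrees), mouth centred on the stub within 6 mm, the spring button up in its hole (pressed less than 1.5 mm), the pan drawn at least 43 of the 50 mm towards the front stop, everything let go and at rest (all of step 2 and angle between the x axis of handle and the x axis of stand, either way round below 0.12 rad and y of handle_mouth in the frame of stand between -0.006 and 0.006 m and z of handle_mouth in the frame of stand between 0.058 and 0.072 m and x of handle_mouth in the frame of stand between -0.1435 and -0.097 m and angle between handle's own z axis and vertical below 0.2 rad and linear speed of handle below 0.02 m/s and velocity of joint pan below 0.01 m/s); the robot touches nothing.
It fails at once if the pan is pushed or pulled along its tray so hard (over 13 N) that the tray goes more than 1.6 mm off rest on its rubber mounts (value of joint tray above 0.0016 m or value of joint tray below -0.0016 m).
It fails at once if a bystander (bento box, paddle, soy dish, teacup, soy bottle, bowl or spoon) is moved by more than 30 mm (distance of any of bento, paddle, soy_dish, teacup, soy_bottle, bowl, spoon from where it was at the start of the episode above 0.03 m).
It also fails if it takes over 64 s, if anything falls off the work surface, if the arm or the gripper's body presses on something with over 40 N, if the wrist force passes 120 N, or if a joint passes its speed limit or range.

## Working session

There is one attempt and no reset: what is moved stays moved. The work goes in short steps, each a Python script; the robot and the scene stay as the last script left them, time stands still between calls to the robot, and variables do not carry over. Pictures are saved under pics/ and viewed, about 8 in all and at most 12, crops included, and the job is handed in when it is done.

```bash
mkdir -p pics; cat > h.py <<'E'
import numpy as np, cv2
from scipy.spatial.transform import Rotation as R
from station import arm
def cap(n,f=None):
    c=arm.capture(n)
    if f: cv2.imwrite(f'pics/{f}.png',c['img'][:,:,::-1])
    return c
def ray(c,uv):
    K=np.array([[c['fx'],0,c['cx']],[0,c['fy'],c['cy']],[0,0,1]])
    p=cv2.undistortPoints(np.array(uv,float).reshape(-1,1,2),K,np.array(c['dist'])).reshape(-1,2)
    d=np.c_[p[:,0],-p[:,1],-np.ones(len(p))]
    return np.array(c['origin']),R.from_quat(c['orientation']).apply(d)
def onz(c,uv,z):
    o,d=ray(c,uv); z=np.broadcast_to(z,(len(d),))
    return o+d*((z-o[2])/d[:,2])[:,None]
def proj(c,P):
    K=np.array([[c['fx'],0,c['cx']],[0,c['fy'],c['cy']],[0,0,1]])
    q=R.from_quat(c['orientation']).inv().apply(np.atleast_2d(P)-np.array(c['origin']))
    q=q*[1,-1,-1]
    return cv2.projectPoints(q,np.zeros(3),np.zeros(3),K,np.array(c['dist']))[0].reshape(-1,2)
def down(yaw): # tool x down, tool y (jaws) along world angle yaw
    x=np.array([0,0,-1.]); y=np.array([np.cos(yaw),np.sin(yaw),0]); return R.from_matrix(np.c_[x,y,np.cross(x,y)]).as_quat()
E
python3 - <<'E'
from h import *
import pickle
for n in('scene','top'):
    c=cap(n,n+'0'); pickle.dump(c,open(n+'0.pkl','wb')); print(n,{k:c[k] for k in c if k!='img'})
print(arm.observe())
E
```

```text
scene {'fx': 595.5164855960129, 'fy': 595.5164855960129, 'cx': 316.51393623884474, 'cy': 233.85794154134453, 'dist': array([-0.18706983,  0.        ,  0.        ,  0.        ,  0.        ]), 'origin': array([1.54606584, 0.44028982, 0.97807944]), 'orientation': array([0.24457338, 0.33793348, 0.74765818, 0.51671276])}
top {'fx': 467.51608567230767, 'fy': 467.51608567230767, 'cx': 309.68525347193923, 'cy': 238.55096011028527, 'dist': array([-0.07936344,  0.        ,  0.        ,  0.        ,  0.        ]), 'origin': array([0.40743546, 0.08042618, 1.19688261]), 'orientation': array([-0.03734786,  0.03049906,  0.71393244, -0.69855237])}
{'clock': 0.1, 'joints': array([-1.37440424e+00,  2.77076628e-01, -2.77488161e-02,  1.26801231e+00,
       -6.78750290e-07,  1.46737999e+00]), 'qd': array([ 2.81159967e-04, -5.57752834e-04,  3.83141718e-03, -7.12454429e-04,
        1.47103676e-03, -7.35478748e-05]), 'joint_torque': array([ 1.04078779e-03, -4.46709931e+01,  2.96127766e+01,  8.49429838e-03,
        9.81631928e-06, -1.19765403e-06]), 'ee_pos': array([ 0.18443651, -0.59647438,  0.25525685]), 'tcp_rot': array([-0.69914271, -0.10632265,  0.69921027, -0.10488073]), 'wrist_force': array([0.17021765, 0.64363568, 0.16624499]), 'wrist_torque': array([-0.08815364,  0.01339166, -0.00199406]), 'gripper_width': 0.995305138499547}
```

View pics/top0.png

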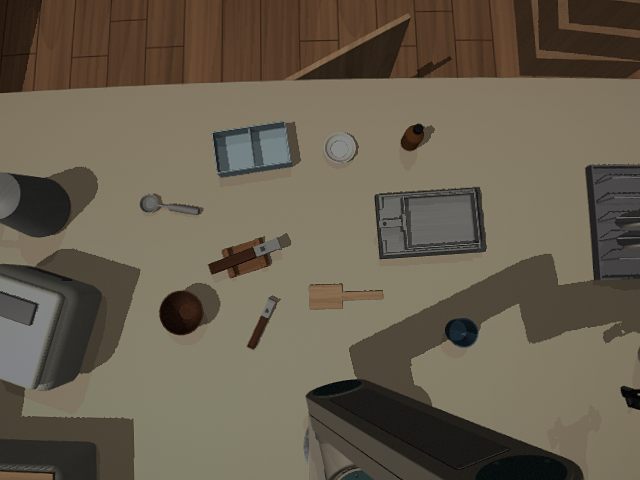

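View pics/scene0.png

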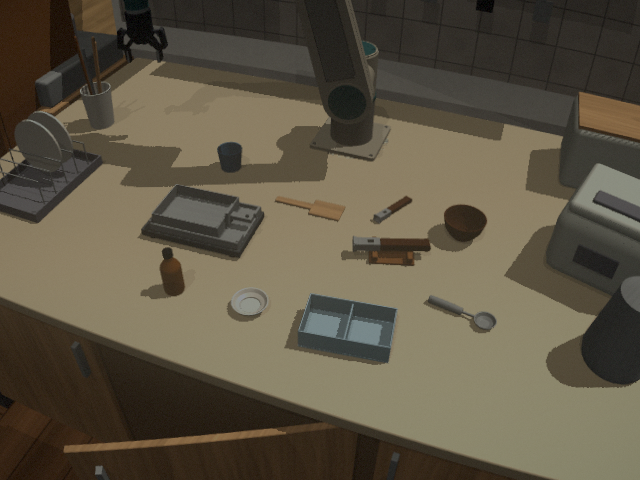

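The top view shows the handle at (211,268)→(288,240) with its mouth to the right. The stand is centred near (430,223), with its stub on the left at about (390,224). The smaller look-alike is at (262,322). Next I'll get rough positions and take wrist close-ups of both.

```bash
python3 - <<'E'
from h import *
import pickle
c=pickle.load(open('top0.pkl','rb'))
H=onz(c,[(211,268),(288,240)],.044); print('handle',H)
S=onz(c,[(376,195),(480,187),(486,251),(381,259)],.028); print('stand',S,S.mean(0))
hy=np.arctan2(*(H[1]-H[0])[[1,0]]); sy=np.arctan2(*(S[1]-S[0]+S[2]-S[3])[[1,0]]); print('yaws',hy,sy)
hc=H.mean(0); sc=S.mean(0)
sd=np.array([np.cos(sy),np.sin(sy),0])
for nm,p,y in(('st',sc-.12*sd,sy),('ha',hc,hy)):
    for yaw in(y+np.pi/2,y-np.pi/2):
        q=arm.solve_ik([p[0],p[1],.30],down(yaw)); print(nm,yaw,q)
E
```

```text
handle [[0.45072142 0.33644997 0.044     ]
 [0.51614855 0.14423404 0.044     ]]
stand [[ 0.62730383 -0.07997716  0.028     ]
 [ 0.64288664 -0.34802723  0.028     ]
 [ 0.4786121  -0.3537852   0.028     ]
 [ 0.46472829 -0.0867602   0.028     ]] [ 0.55338272 -0.21713745  0.028     ]
yaws -1.2427141310955452 -1.5157818278412651
st 0.05501449895363142 [-0.29253968  0.13293669 -0.11159267  1.32626697  0.          1.22324215]
st -3.086578154636162 [-0.29253968  0.13293669 -0.11159267  1.32626697  0.         -1.91835051]
ha 0.3280821956993514 [ 0.34161245  0.10500569 -0.14331954  1.32247109  0.          1.58432658]
ha -2.813510457890442 [ 0.34161245  0.10500569 -0.14331954  1.32247109  0.         -1.55726607]
```

```bash
python3 - <<'E'
from h import *
import pickle
for n,p,y in(('st',[.555,-.10,.30],.055),('ha',[.485,.235,.28],.328)):
    arm.move_pose(p,down(y)); arm.hold(.3)
    c=cap('wrist','w_'+n); pickle.dump(c,open(f'w_{n}.pkl','wb'))
    print(c['origin'],R.from_quat(c['orientation']).as_matrix().round(3).tolist(),c['fx'],c['dist'])
    print(arm.observe()['clock'])
a=cv2.imread('pics/w_st.png');b=cv2.imread('pics/w_ha.png')
E
```

```text
[ 0.55071    -0.02734072  0.41700479] [[0.999, -0.05, -0.015], [0.052, 0.957, 0.286], [0.0, -0.286, 0.958]] 404.10256325216506 [-0.06504301  0.          0.          0.          0.        ]
2.675
[0.46184767 0.30367543 0.39708988] [[0.948, -0.306, -0.091], [0.319, 0.908, 0.271], [0.0, -0.286, 0.958]] 404.10256325216506 [-0.06504301  0.          0.          0.          0.        ]
4.3167
```

View pics/w_st.png

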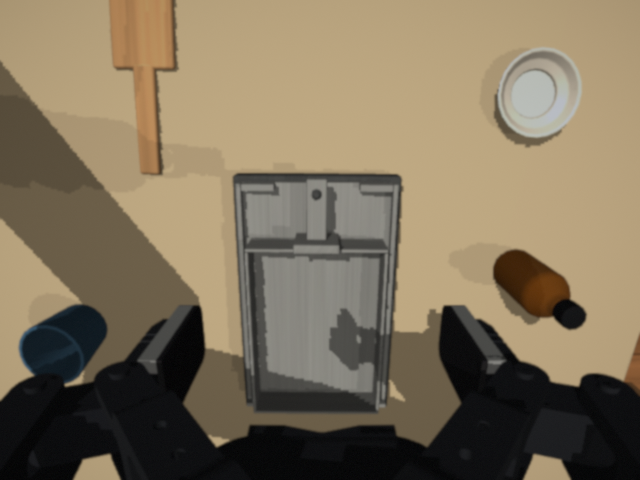

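View pics/w_ha.png

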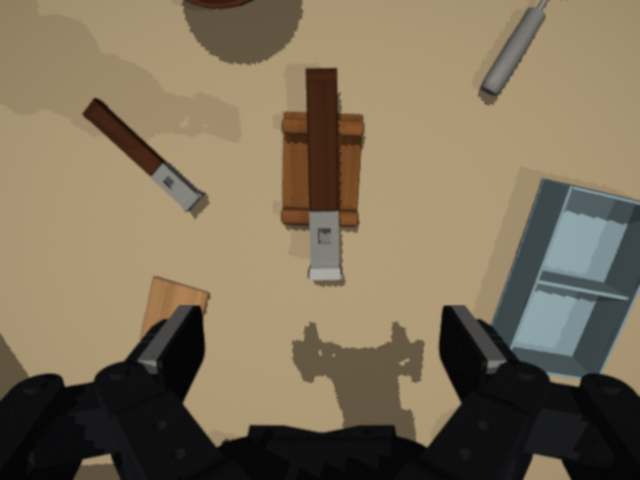

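The first wrist view shows the stub with its tip at about (317,181), its button at (316,195) and its shoulder at about (317,243). The second shows the handle from its end at (321,69) to its mouth at (325,278), with the hole at (324,236). I'll enlarge both in one picture.

```bash
python3 - <<'E'
import cv2,numpy as np
a=cv2.imread('pics/w_st.png')[165:265,225:410]; b=cv2.imread('pics/w_ha.png')[60:290,275:375]
a=cv2.resize(a,None,fx=2.7,fy=2.7,interpolation=cv2.INTER_CUBIC);b=cv2.resize(b,None,fx=2.6,fy=2.6,interpolation=cv2.INTER_CUBIC)
o=np.zeros((598,770,3),np.uint8);o[:a.shape[0],:a.shape[1]]=a;o[:b.shape[0],505:505+b.shape[1]]=b
cv2.imwrite('pics/crop1.png',o)
E
```

```text
(no output)
```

View pics/crop1.png

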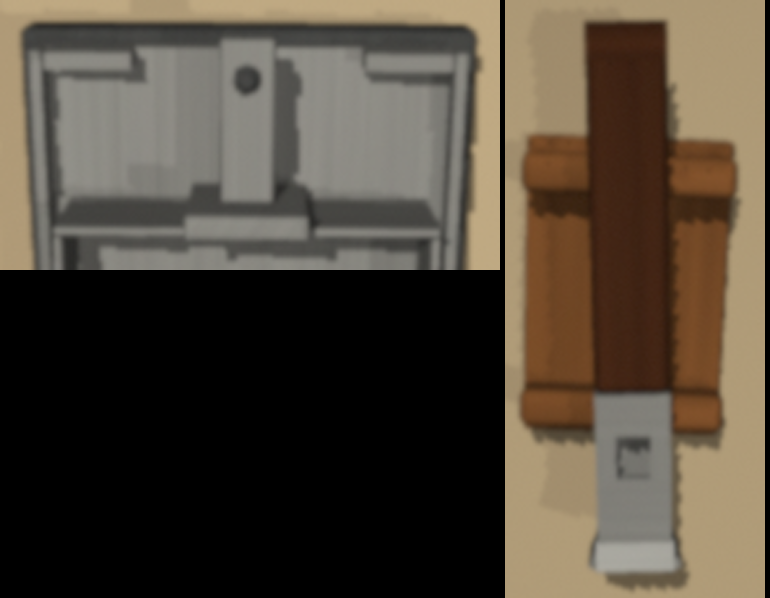

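```bash
python3 - <<'E'
from h import *
import pickle
c=pickle.load(open('w_st.pkl','rb'))
f=lambda P:[(225+x/2.7,165+y/2.7) for x,y in P]
P=onz(c,f([(247.5,40),(247,80),(248,202),(247.5,215)]),[.071,.0755,.071,.085]); print(P)
# stand frame outer edges at tray rails (pixel, long edges): crop + full picture
E1=onz(c,[(235,176),(248,404),(400,176),(388,404)],.028)
print(E1, np.arctan2(*(E1[1]-E1[0])[[1,0]]),np.arctan2(*(E1[3]-E1[2])[[1,0]]))
d=P[2]-P[0];print('stub yaw',np.arctan2(d[1],d[0]),np.linalg.norm(d))
c=pickle.load(open('w_ha.pkl','rb'))
g=lambda P:[(275+(x-505)/2.6,60+y/2.6) for x,y in P]
Q=onz(c,g([(626,22),(633,392),(634,458),(635,570)]),[.0444,.0444,.0444,.0487]); print(Q)
d=Q[3]-Q[0];yw=np.arctan2(d[1],d[0]);print('h yaw',yw, [((q-Q[0])[:2]@d[:2])/np.linalg.norm(d[:2]) for q in Q])
e=np.r_[np.cos(yw),np.sin(yw)]
print('origin est',[Q[0][:2]+.092*e,Q[1][:2]-.03*e,Q[2][:2]-.0525*e,Q[3][:2]-.095*e])
E
```

```text
[[ 0.54935647 -0.07939815  0.071     ]
 [ 0.54983985 -0.09143468  0.0755    ]
 [ 0.552159   -0.13317398  0.071     ]
 [ 0.55215355 -0.13323577  0.085     ]]
[[ 0.47025767 -0.0861285   0.028     ]
 [ 0.48203863 -0.35011985  0.028     ]
 [ 0.62928762 -0.07783927  0.028     ]
 [ 0.6447121  -0.34153372  0.028     ]] -1.5261995801640191 -1.5123691347315547
stub yaw -1.518728404076556 0.0538488099636472
[[0.44957544 0.3404342  0.0444    ]
 [0.48996414 0.22797618 0.0444    ]
 [0.49788492 0.20567932 0.0444    ]
 [0.51118929 0.16745184 0.0487    ]]
h yaw -1.228621495537345 [np.float64(0.0), np.float64(0.11949040129571169), np.float64(0.14315235888097683), np.float64(0.1836277904045394)]
origin est [array([0.48044481, 0.25376771]), array([0.47989804, 0.256237  ]), array([0.48026925, 0.25513575]), array([0.47931331, 0.25694442])]
```

```bash
python3 - <<'E'
from h import *
import pickle
p=np.array([.480,.2555]); q=down(-1.229+np.pi/2)
arm.move_pose([*p,.12],q); arm.movel([*p,.040],q,vel=.1)
o=arm.observe(); print(o['ee_pos'],o['wrist_force'])
arm.clamp(60); o=arm.observe(); print(o['ee_pos'],o['wrist_force'],o['gripper_width'])
arm.movel([*p,.16],vel=.12)
o=arm.observe(); print(o['ee_pos'],o['wrist_force'],o['gripper_width'],o['clock'])
sy=-1.519; e=np.array([np.cos(sy),np.sin(sy)]); sh=np.array([.5521,-.1332]); 
t=sh-e*(.055+.045+.095)
q2=down(sy+np.pi/2)
arm.move_pose([*t,.16],q2); arm.movel([*t,.0712],vel=.15); arm.hold(.3)
o=arm.observe(); print(t,o['ee_pos'],o['wrist_force'],o['clock'],R.from_quat(o['tcp_rot']).as_matrix().round(4).tolist())
c=cap('wrist','pre'); pickle.dump(c,open('pre.pkl','wb'))
c2=cap('scene','pre_s'); pickle.dump(c2,open('pre_s.pkl','wb'))
a=cv2.imread('pics/pre.png'); cv2.imwrite('pics/pre_b.png',cv2.resize(a[180:440,200:440],None,fx=2.3,fy=2.3,interpolation=cv2.INTER_CUBIC))
E
```

```text
[0.4807404  0.25577955 0.04069318] [0.69360924 0.5954684  0.93557136]
[0.48042947 0.25568632 0.04042662] [-0.15030579 -1.51182879  3.01198844] 0.2964837871787286
[0.47922341 0.25518634 0.15899755] [-0.55805334 -0.8212845  -2.17002559] 0.2977857150621704 7.6833
[0.54200423 0.06153848] [0.54281296 0.06151835 0.0721629 ] [-0.62833674  0.39388464 -1.03231481] 9.55 [[0.002, 0.9987, 0.0518], [-0.0, 0.0518, -0.9987], [-1.0, 0.0019, 0.0001]]
```

View pics/pre.png

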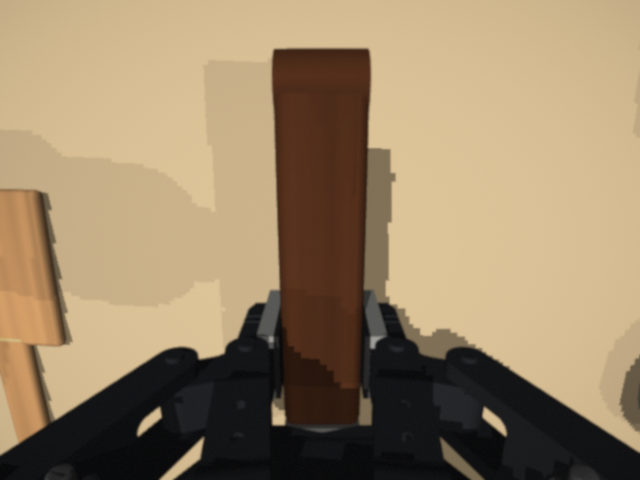

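The wrist view shows the handle straight between the pads, centred at about x=321, but the gripper hides its mouth. I'll check with crops from the scene and top cameras.

```bash
python3 - <<'E'
from h import *
import pickle
t=cap('top','pre_t'); pickle.dump(t,open('pre_t.pkl','wb'))
c=pickle.load(open('pre_s.pkl','rb'))
m=proj(c,[[.547,-.034,.065],[.5494,-.079,.071]]);mt=proj(t,[[.547,-.034,.065],[.5494,-.079,.071]]);print(m,mt)
def cr(im,u,v,w,h): return im[int(v-h/2):int(v+h/2),int(u-w/2):int(u+w/2)][:,:,::-1]
a=cr(c['img'],*(m.mean(0)),100,80);b=cr(t['img'],*(mt.mean(0)),100,70)
print(m.mean(0).astype(int),mt.mean(0).astype(int))
a=cv2.resize(a,(500,400)[::1],interpolation=cv2.INTER_CUBIC)
a=cv2.resize(a,(400,320));b=cv2.resize(b,(400,280),interpolation=cv2.INTER_CUBIC)
cv2.imwrite('pics/pre_c.png',np.vstack([a,b]))
print(arm.observe()['ee_pos'],arm.observe()['ee_pos'])
E
```

```text
[[269.13945094 222.49491033]
 [251.60625667 216.84713447]] [[360.34916292 224.98841112]
 [379.06404724 223.29476258]]
[260 219] [369 224]
[0.54225318 0.06146549 0.07158292] [0.54225318 0.06146549 0.07158292]
```

View pics/pre_c.png

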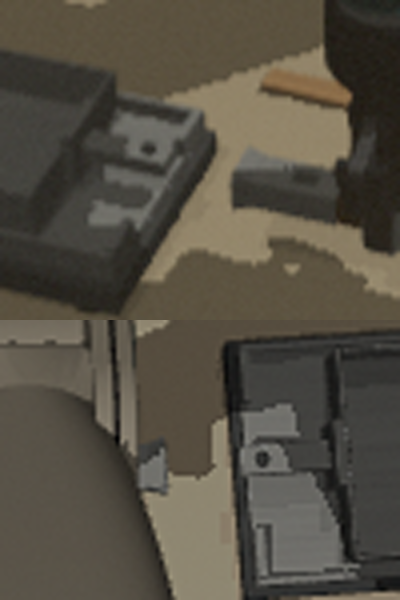

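```bash
python3 - <<'E'
from h import *
import pickle
c=pickle.load(open('pre_s.pkl','rb'));t=pickle.load(open('pre_t.pkl','rb'))
sy=-1.519; e=np.array([np.cos(sy),np.sin(sy),0]); n=np.array([-e[1],e[0],0])
o=np.array([.54225,.06147,.0]); m=o+.095*e
P=[m+s*.017*n+[0,0,z] for s,z in((1,.0797),(-1,.0797),(1,.0507))]
print('scene crop pred',((proj(c,P)-[210,179])*4).round(0).tolist())
print('top crop pred',((proj(t,P[:2])-[319,189])*4+[0,320]).round(0).tolist())
tip=np.array([.5494,-.079,0]); P=[tip+s*.009*n+[0,0,.071] for s in(1,-1)]+[tip-(-.013)*e+[0,0,.076]]
print('stub scene',((proj(c,P)-[210,179])*4).round(0).tolist(),'top',((proj(t,P)-[319,189])*4+[0,320]).round(0).tolist())
E
```

```text
scene crop pred [[226.0, 173.0], [247.0, 138.0], [228.0, 210.0]]
top crop pred [[164.0, 433.0], [169.0, 489.0]]
stub scene [[161.0, 160.0], [172.0, 143.0], [146.0, 141.0]] top [[239.0, 443.0], [242.0, 472.0], [263.0, 455.0]]
```

```bash
cat > ins.py <<'E'
from h import *
sy=-1.519; e=np.array([np.cos(sy),np.sin(sy),0]); n=np.array([-e[1],e[0],0])
t0=np.array([.54200423,.06153848,.0708])
def F(): 
    f=arm.observe()['wrist_force']; return np.array([-f@e,f@n,f[2]])
E
python3 - <<'E'
from ins import *
arm.movel(t0,vel=.02); arm.hold(.2); b=F(); print(b)
r=arm.movel(t0+.040*e,vel=.05,until_force=5); print(r,F()-b)
s=.040
while s<.062 and not r:
    s+=.004; r=arm.movel(t0+s*e,vel=.012,until_force=7); o=arm.observe()
    print(round(s,4),r,(F()-b).round(2),round((o['ee_pos']-t0)@e*1e3,2),round(o['clock'],2),flush=True)
    if (F()-b)[0]>7: break
np.save('b.npy',b)
E
```

```text
[ 0.0190952  -0.31858998 -1.74573641]
False [ 0.36889099  0.50430701 -0.00235503]
0.044 False [1.25 1.34 0.94] 43.99 11.58
0.048 False [0.27 0.86 0.87] 48.1 12.07
0.052 False [ 0.51 -0.9   0.4 ] 52.08 12.55
0.056 False [ 0.28  0.49 -0.46] 56.06 13.03
0.06 False [2.58 0.56 2.13] 59.77 13.52
0.064 False [4.05 0.23 3.65] 64.07 14.0
```

```bash
python3 - <<'E'
from ins import *
b=np.load('b.npy'); s=.064; r=False
while s<.106:
    ds=.004 if s<.09 else .001
    s+=ds; r=arm.movel(t0+s*e,vel=.012,until_force=7); o=arm.observe(); f=F()-b
    print(round(s,4),r,f.round(2),round((o['ee_pos']-t0)@e*1e3,2),round(o['clock'],2),flush=True)
    if r or f[0]>(9.5 if s<.09 else 7.5): break
E
```

```text
0.068 False [-1.82 -0.29  5.22] 69.52 14.48
0.072 False [ 2.27 -0.59  5.18] 71.75 14.97
0.076 False [ 1.53 -1.26  4.68] 76.15 15.45
0.08 False [1.1  0.53 4.86] 80.18 15.93
0.084 False [1.47 0.46 4.77] 84.13 16.42
0.088 False [2.38 0.46 5.09] 88.16 16.9
0.092 False [ 1.53 -0.38  5.19] 92.17 17.38
0.093 False [ 1.69 -0.15  4.79] 93.08 17.63
0.094 False [0.92 0.38 3.45] 94.2 17.88
0.095 False [-2.71  1.01  0.71] 96.06 18.13
0.096 False [-1.48  0.33  0.61] 96.31 18.38
0.097 False [-0.34  0.54  0.32] 96.7 18.63
0.098 False [ 0.02 -0.03  0.23] 97.82 18.88
0.099 False [0.49 0.14 0.24] 99.0 19.13
0.1 False [0.7  1.2  0.98] 99.69 19.38
0.101 False [ 2.69 -0.08 -0.05] 100.62 19.63
0.102 False [5.83 0.6  1.36] 101.21 19.88
0.103 False [6.61 0.42 0.94] 101.51 20.13
0.104 False [8.69 1.52 1.14] 101.82 20.38
```

Vertical force fell from 5 N to about 0 at s≈95 mm, which fits the button popping, and the shoulder was met at about 100.5 mm. Next I'll unload the push, hold, and draw the pan slowly.

```bash
python3 - <<'E'
from ins import *
b=np.load('b.npy'); s=.0995
arm.movel(t0+s*e,vel=.012); arm.hold(.4); print((F()-b).round(2)); cap('top','latched')
s0=s
while s>.035:
    ds=.004 if s>.056 and s<.094 else .001
    s-=ds; r=arm.movel(t0+s*e,vel=.015 ,until_force=7); o=arm.observe(); f=F()-b
    print(round(s,4),r,f.round(2),round((o['ee_pos']-t0)@e*1e3,2),round(o['clock'],2),flush=True)
    if r or f[0]<-7: break
E
```

```text
[ 0.78  0.74 -0.05]
0.0985 False [-0.25 -0.37  0.3 ] 98.42 21.61
0.0975 False [-0.23  0.17 -0.35] 97.58 21.86
0.0965 False [-3.22  0.9  -0.14] 96.95 22.11
0.0955 False [-3.01  0.38  0.32] 95.7 22.36
0.0945 False [-2.35  0.41  0.41] 94.47 22.61
0.0935 False [-3.18  0.34 -0.27] 93.4 22.86
0.0895 False [-2.43  0.72 -0.  ] 89.2 23.27
0.0855 False [-2.17  0.45  0.41] 85.25 23.69
0.0815 False [-2.23  1.26 -0.62] 81.27 24.11
0.0775 False [-1.86  2.04  0.51] 77.28 24.52
0.0735 False [-2.69  1.05  1.07] 73.27 24.94
0.0695 False [-2.45  0.85 -0.69] 69.27 25.36
0.0655 False [-1.67  0.98  0.27] 65.27 25.77
0.0615 False [-2.8   1.8  -0.12] 61.28 26.19
0.0575 False [-2.93  1.55  1.92] 57.28 26.61
0.0535 False [-2.58  1.72 -0.27] 53.26 27.02
0.0525 False [-2.76  2.12 -0.7 ] 52.47 27.27
0.0515 False [-2.85  1.56 -0.3 ] 51.47 27.52
0.0505 False [-2.85  1.29  0.36] 50.42 27.77
0.0495 False [-3.75  1.71 -0.84] 49.43 28.02
0.0485 False [-2.8   1.39 -0.25] 48.42 28.27
0.0475 False [-2.05  1.61 -0.06] 47.41 28.52
0.0465 False [-4.39  2.03 -0.91] 46.74 28.77
0.0455 False [-6.    0.78  0.23] 46.33 29.02
0.0445 False [-8.3   0.82 -0.8 ] 45.97 29.27
```

```bash
python3 - <<'E'
from ins import *
b=np.load('b.npy'); s=.0472
arm.movel(t0+s*e,vel=.01); arm.hold(.3); print((F()-b).round(2))
arm.release(); arm.hold(.3); print((F()-b).round(2),arm.observe()['gripper_width'])
arm.movel(t0+s*e+[0,0,.24],vel=.12)
arm.move_pose(t0+.085*e+[0,0,.24],down(sy+np.pi/2)); arm.hold(.3)
c=cap('wrist','end_w'); print(arm.observe()['clock'])
s1=cap('scene','end_s'); 
a=cv2.resize(c['img'],(480,360)); d=cv2.resize(s1['img'][130:290,130:370],(360,240),interpolation=cv2.INTER_CUBIC)
w=cv2.resize(c['img'][100:300,240:400],(320,400),interpolation=cv2.INTER_CUBIC)
o=np.zeros((600,800,3),np.uint8);o[:360,:480]=a;o[360:,:360]=d;o[:400,480:]=w
cv2.imwrite('pics/end.png',o[:,:,::-1])
E
```

```text
[-2.69  1.05 -0.47]
[0.12 0.18 0.44] 1.0029748719554978
33.6833
```

View pics/end.png

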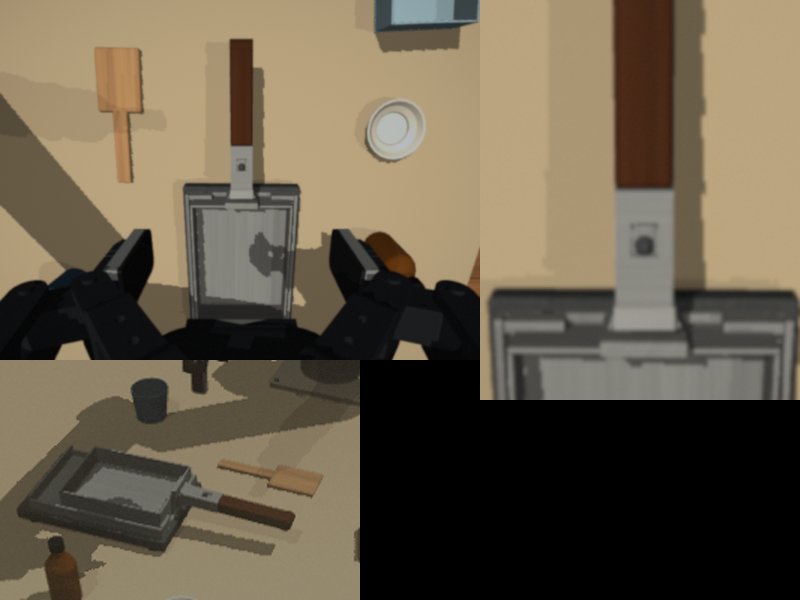

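The close-up at (645,243) shows the button up in the handle's hole. The handle is straight on the stub, the pan is at the front of its tray, and the bystanders look untouched.

```bash
python3 -c "
from station import arm
print(arm.close_job())"
```

```text
the job is handed in; nothing more can be done
None
```

The handle is latched on the pan's stub, the pan is drawn to the front stop, and the job is handed in. The clock read 33.7 s just before hand-in, against the 64 s limit.

- **Fitting the handle:** The push showed about 4 N while the bell mouth ran over the button. The vertical load dropped from about 5 N to 0 as the button popped up. I stopped the push at the shoulder at 8.7 N.
- **Drawing the pan:** It slid with about 2–3 N of drag for roughly 50 mm. It met the front stop at up to 8.3 N, below the 13 N limit, so the tray's mounts were not strained by these readings. I eased off to under 3 N before letting go.
- **Last checks:** The final pictures show the button up in the hole, the handle straight on the stub and the pan at the front. The bystanders in view (bento box, paddle, soy dish, teacup, soy bottle) look where they were. The bowl and spoon were outside the final pictures, but the arm did not go near them after the grasp. After letting go, the wrist force was about zero.
- **Disagreements:** Before fitting, the scene camera placed the button about 2 px (around 3 mm) off my estimate, while the top camera agreed. From pop to shoulder the handle travelled about 5 mm, where about 2.5 mm was stated. Neither affected the result.

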